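# Bring a fossil under the air scribe's needle

### The arm

A 6-joint arm with a two-finger parallel gripper is mounted at the origin on the work surface. World frame = base frame: x ahead of the robot, y to its left, z up, the work surface at z = 0. Lengths are in mm, angles in rad, forces in N, time in s.
With the tool pointing down it reaches from about 300 to 775 mm from the base axis. Payload 14.6 kg.
Tool frame: the origin (TCP) lies midway between the tips of the shut fingers; the grasp point (between the pads) lies 19 mm behind it; x points along the fingers, y is the direction in which the jaws open and shut, and the axes are right-handed (so a half turn about x gives the same grasp; the last joint's range is limited). The gripper opens to 94 mm and grips with 3 to 60 N. Pads are 16 mm wide; open, the fingers measure 119 mm over their backs; the gripper's body (75 mm by 177 mm) begins 78 mm behind the grasp point.
Start: joints at [1.264, 0.3, 1.521, -0, 1.321, -0.067], TCP at [130.628, 534.252, 205.446] pointing down, gripper open.
Joint ranges: [-3.03, 3.03], [-0.79, 2.21], [0.23, 2.52], [-1.04, 4.18], [0, 3.07], [-2.55, 2.55]. Speed limits (rad/s): [2.22, 2.22, 2.57, 3.14, 3.14, 3.14].

### API

Orientations are given as a unit quaternion [x, y, z, w].
In Python, from workcell import bot gives the robot as it stands.
- The arm moves only by the shell command python3 -m creep 'ROWS' [FORCE]. ROWS is JSON, a list of rows, each a list of 5 numbers: the shift along the tool's x, y, z in m, then the turn about the tool's x in degrees, then the opening, from -1 (shut) to 1 (fully open), so that 0 is half open. A call has 1 to 5 rows; each row is the pose to reach, as a shift and turn from the pose commanded when the call began, along the tool's axes at that moment; what a row does not reach only later rows make up. A row lasts 1/10 s, in which the tool goes at most 50 mm and 8.59 degrees, less where a joint would pass 70% of its speed; a pose out of reach is approached as far as the arm can. A call with a gripper value outside its range is refused whole. The fingers move at their own pace and stop on an object; FORCE is the grip in N (left out, the last holds). Time passes only in rows, so rows that repeat a pose let the fingers close. It gives the time, the measured TCP pose, the force and the opening at its end, in the units of the state.
- bot.get_obs(): the state, without advancing time (a new reading comes with each control period).
- bot.get_image(name): name is "side" or "top"; returns a dict with "image" (400x640x3 uint8, red, green, blue), "depth" (400x640 float32, mm along the optical axis (not along the pixel's ray), 0 where there is no reading), "vfov" (degrees; the focal length in pixels is half the picture's height over the tangent of half this angle, whatever the lens; pixels are square), "cx", "cy" (the principal point, pixels), "T" (4x4, takes a point from camera to world coordinates). Camera axes: x right, y down, z forward; pixel columns grow to the right and rows downward; lengths in mm; the calibration is good to about 2 mm. A picture is of the moment at which its call begins.
- bot.finish_job(): hands the job in, once; it reports no verdict.
The state is a dict: "time": time; "q": joint angles; "qvel": joint speeds; "tau": joint torques, N m; "ee_pos": TCP position; "ee_rot": TCP orientation; "wrist_force": force on the tool from outside, world axes, zero at the start; "ft_torque": the same for the moment, N m; "finger_gap": finger opening in mm.
Only numpy, scipy, OpenCV 4.12 (cv2) and the standard library are available. Lean on these libraries where they do the work, as an engineer would, in place of code of your own. Each camera call takes 0.05 s, during which the arm holds its last target.

### The job

Set up the fossil for work: turn the round knob on the stand's gearbox to move the needle, and slide the carriage by its post, until the needle's tip stands over the inside of the small ring drawn on the rock. Touch neither the scribe nor the fossil itself, and leave the other things on the bench where they are.

Things in the scene. Friction and masses are not known exactly. Their poses are not given: they have to be found in the camera images.
- stand: the preparation stand: an aluminium base plate 250 x 400 mm, 12 mm thick, bolted to the bench, with two guide bars for the carriage and, at its +y side, a grey sloping gearbox (near the robot) and a rack rail running along x. Origin: underside, near the plate's middle. Its x points away from the robot (the way the scribe travels), y is the way the carriage slides, z up
- knob_grip (a point): grip point on the axis of the round black knob (48 mm diameter, 32 mm tall) on the gearbox's sloping face, 135 mm above the bench. z: the knob's axis, pointing outward, tilted 30 degrees from vertical towards the stand's -x (the robot). Along it the knob reaches 12 mm beyond this point and 20 mm below; the gearbox's face (62 mm across) is 32 mm below
- knob (a joint): angle of that knob, rad, 0 to 4; grows when turned clockwise as seen from outside. It drives the scribe by rack and pinion: each rad clockwise moves the needle 18 mm along the stand's +x (away from the robot), anticlockwise brings it back. Turns easily (0.06 N m) and stays where it is left
- scribe: the needle carrier: a dark steel block on the rack rail that holds a pen-like steel air scribe (168 mm long, 20 mm thick), slanting 45 degrees down towards -y over the carriage; its upper end is about 210 mm above the bench. Origin: at the height of the bench, below the rail, at the needle's x. Moved only through the knob
- needle_tip (a point): the point of the scribe's needle, 87 mm above the bench, 9 mm above the top of the rock. It moves only along the stand's x, at y = +30 mm of the stand
- carriage (a joint): position of the specimen carriage along the stand's y, m, 0 to 0.12; grows as it slides to +y, under the scribe. Stiff slide (about 3 N), stays where it is left
- post (a point): grip point on the axis of the carriage's upright round black post (26 mm diameter, 63 mm tall), at the -y end of the carriage: 75 mm above the bench; the post's top is 20 mm higher, its foot on the carriage plate 43 mm lower
- fossil: the fossil: a brown 98 mm wide, 38 mm high block of rock with a small bone in it, wedged on a 115 x 100 mm plywood cradle board clamped to the carriage (where on the carriage varies by up to 18 mm). Rides with the carriage. Origin: underside of the board, below the ring. Top of the rock 78 mm above the bench
- ring_mark (a point): centre of the small dark ring (12 mm inside diameter) drawn on the flat top of the rock, 78 mm above the bench
- rock_big: bystander: loose lump of brown rock, 110 mm across, 75 mm high, at the -y side of the stand; origin at its underside
- rock_small: bystander: loose lump of rock, 70 mm across, 45 mm high, at the -y side of the stand; origin at its underside
- jar: bystander: closed jar, 64 mm diameter, 90 mm high, at the +y side of the stand; origin at its underside
- bone: bystander: pale limb bone, 160 mm long, 36 mm high, lying on the robot's side of the stand; origin at its underside's middle, x along it
- brush: bystander: dusting brush, 170 mm long, lying on the robot's side of the stand; x along it
- hammer: bystander: small hammer, 200 mm long, lying at the +y side of the stand; x along it

How it is judged (in metres and radians):
At the end, for the whole second after the job is handed in: Seen from straight above, the needle's tip is within 6 mm of the ring's centre (inside the ring), and the knob and the carriage are at rest (horizontal distance between needle_tip and ring_mark below 0.006 m and velocity of joint knob between -0.05 and 0.05 rad/s and velocity of joint carriage between -0.005 and 0.005 m/s); the robot touches nothing.
It fails at once if the robot touches the scribe or its carrier (over 2 N) (contact force between any of the fingers, the arm and scribe above 2 N).
It fails at once if the robot touches the fossil, its rock or its cradle board (over 2 N) (contact force between any of the fingers, the arm and fossil above 2 N).
It fails at once if a bystander is shifted by more than 25 mm (distance of any of rock_big, rock_small, jar, bone, brush, hammer from where it was at the start of the episode above 0.025 m).
It also fails if it takes over 59 s, if anything falls off the work surface, if the arm or the gripper's body presses on something with over 40 N, if the wrist force passes 120 N, or if a joint passes its speed limit or range.

## Working session

There is one attempt and no reset: what is moved stays moved. The work goes in short steps, Python scripts to look and compute and a shell command to move; the robot and the scene stay as the last step left them, time stands still between calls to the robot, and variables do not carry over. Pictures are saved under pics/ and viewed, and the job is handed in when it is done.

```bash
mkdir -p pics; ls
cat > h.py <<'E'
import numpy as np,cv2
from workcell import bot
def grab(n,tag):
    d=bot.get_image(n); cv2.imwrite(f'pics/{tag}.png',d['image'][:,:,::-1]); np.savez(f'{tag}.npz',**d); return d
def f(d): return 200/np.tan(np.radians(float(d['vfov']))/2)
def ray(d,u,v):
    T=np.array(d['T']);k=f(d); r=np.array([(u-d['cx'])/k,(v-d['cy'])/k,1]); return T[:3,3],T[:3,:3]@r
def onz(d,u,v,z):
    o,r=ray(d,u,v); return o+r*(z-o[2])/r[2]
def dep(d,u,v):
    o,r=ray(d,u,v); return o+r*float(d['depth'][int(round(v)),int(round(u))])
def proj(d,p):
    T=np.array(d['T']);c=T[:3,:3].T@(np.array(p)-T[:3,3]);k=f(d);return c[:2]/c[2]*k+[d['cx'],d['cy']]
E
python3 - <<'E'
from h import *
for n in('top','side'):
    d=grab(n,n+'0'); print(n,d['vfov'],d['cx'],d['cy'],np.round(d['T'],3).tolist(),(d['depth']>0).mean())
o=bot.get_obs();print(o)
E
```

```text
pics
top 57.01601503833531 320.69807574436174 197.72341622400094 [[0.015, -0.981, 0.191, 394.366], [-1.0, -0.016, -0.003, 57.722], [0.006, -0.191, -0.982, 988.526], [0.0, 0.0, 0.0, 1.0]] 0.99615234375
side 49.53830561691489 323.7653768748191 201.9921664847607 [[-0.927, -0.245, 0.284, 273.582], [-0.375, 0.617, -0.692, 796.122], [-0.005, -0.748, -0.664, 826.091], [0.0, 0.0, 0.0, 1.0]] 0.99601171875
{'time': 0.1, 'q': array([ 1.26439222e+00,  3.00429065e-01,  1.52147258e+00,  3.59700153e-06,
        1.32069618e+00, -6.65665974e-02]), 'qvel': array([-0.00034983, -0.00047209, -0.0009829 , -0.00128123, -0.00043207,
        0.00119264]), 'tau': array([ 2.83126261e-03, -5.32632315e+01, -3.53278112e+01,  7.09755393e-02,
        2.35694333e-02, -5.42250609e-05]), 'ee_pos': array([130.56849279, 534.0548398 , 204.95528298]), 'ee_rot': array([ 0.08424359,  0.70209557, -0.08494157,  0.70196137]), 'wrist_force': array([-0.18023582, -0.11581306,  0.28848246]), 'ft_torque': array([ 0.01115274, -0.00119436,  0.02597695]), 'finger_gap': 93.85584590945084}
```

View pics/top0.png

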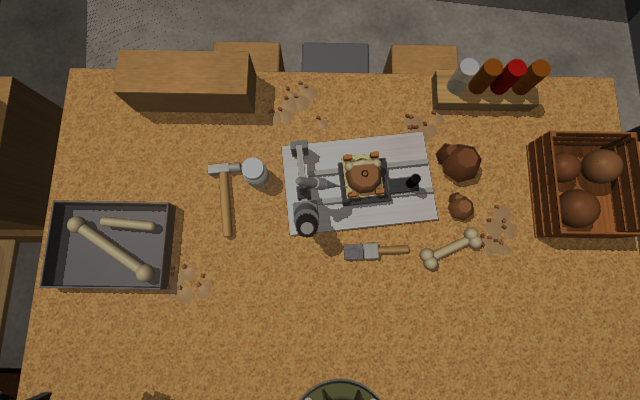

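View pics/side0.png

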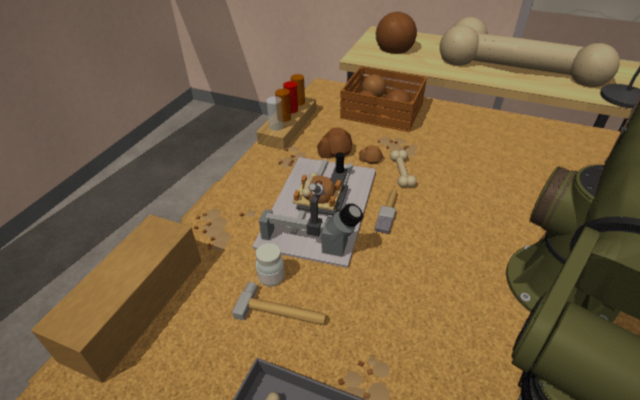

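Run:
```python
from h import *
a=cv2.imread('pics/top0.png')[120:260,270:490]; cv2.imwrite('pics/t0z.png',cv2.resize(a,None,fx=3.6,fy=3.6,interpolation=cv2.INTER_CUBIC))
a=cv2.imread('pics/side0.png')[140:270,250:400]; cv2.imwrite('pics/s0z.png',cv2.resize(a,None,fx=4.5,fy=4.5,interpolation=cv2.INTER_CUBIC))
```

```text
(no output)
```

View pics/t0z.png

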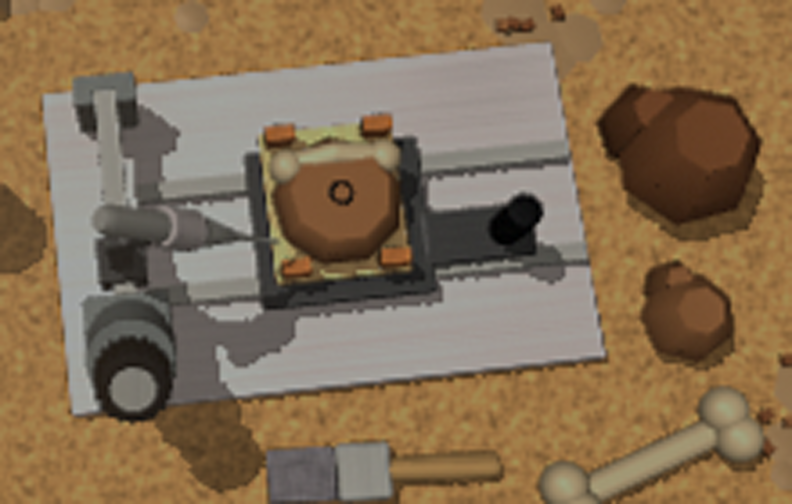

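View pics/s0z.png

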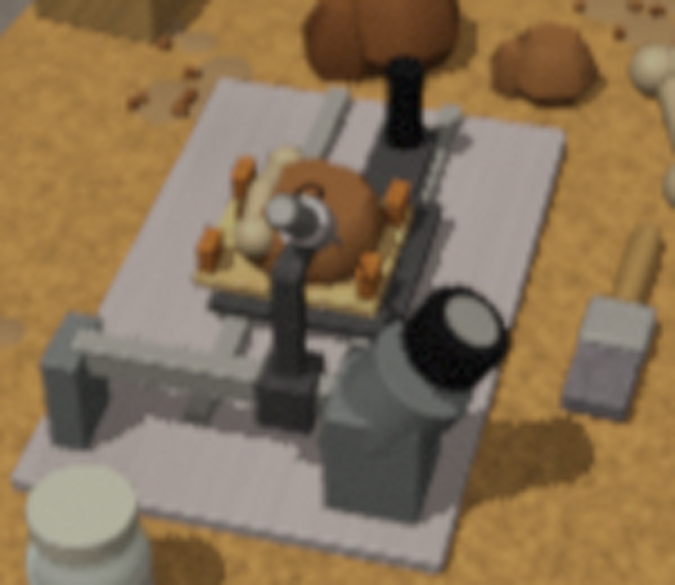

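Run:
```python
from h import *
d=dict(np.load('top0.npz')); s=dict(np.load('side0.npz'))
T=lambda x,y:(x/3.6+270-.36,y/3.6+120-.36)
S=lambda x,y:(x/4.5+250-.39,y/4.5+140-.39)
for z in(12,):
  c=[onz(d,*T(*p),z) for p in((43,95),(550,43),(606,357),(73,414))]
  cs=[onz(s,*S(*p),z) for p in((222,80),(565,130),(440,568),(14,482))]
c=np.array(c);cs=np.array(cs); print(c.round(),cs.round());print([np.linalg.norm(c[i]-c[i-1]).round() for i in range(4)],[np.linalg.norm(cs[i]-cs[i-1]).round() for i in range(4)])
def info(n,c):
  ctr=c.mean(0); return ctr
# top order: (+x+y),(+x-y),(-x-y),(-x+y); 
ey=(c[0]-c[1]+c[3]-c[2]);yaw=np.arctan2(-ey[0],ey[1]);print('yaw top',np.degrees(yaw),c.mean(0))
ey=(cs[3]-cs[0]+cs[2]-cs[1]);print('yaw side',np.degrees(np.arctan2(-ey[0],ey[1])),cs.mean(0))
print('ring',onz(d,*T(341,192),78),dep(d,*T(330,170)),'side',onz(s,*S(313,190),78))
print('tip',onz(d,*T(278,240),87))
print('posttop',onz(d,*T(527,210),95),dep(d,*T(527,210)),'side',onz(s,*S(405,68),95))
kz=135+12*np.cos(np.radians(30))
print('knobtop',onz(d,*T(133,388),kz),dep(d,*T(133,388)),'side',onz(s,*S(473,320),kz),dep(s,*S(473,320)))
for n in('top','side'):pass
```

```text
[[ 729.  166.   12.]
 [ 779. -227.   12.]
 [ 533. -260.   12.]
 [ 484.  135.   12.]] [[ 777. -223.   12.]
 [ 533. -257.   12.]
 [ 481.  142.   12.]
 [ 725.  172.   12.]]
[np.float64(247.0), np.float64(396.0), np.float64(248.0), np.float64(398.0)] [np.float64(399.0), np.float64(246.0), np.float64(402.0), np.float64(246.0)]
yaw top 7.087971938195066 [631.04778103 -46.55526873  12.        ]
yaw side 7.386097996300877 [629.02920756 -41.40178392  12.        ]
ring [638.2225689  -55.32579477  78.        ] [654.56481177 -47.7301544   76.94070169] side [636.83087103 -56.820202    78.        ]
tip [600.49779934  -9.99611844  87.        ]
posttop [ 622.94764475 -182.47934957   95.        ] [ 623.08990311 -182.62883988   94.44391118] side [ 621.32930104 -174.73915761   95.        ]
knobtop [488.82213919  86.72513942 145.39230485] [488.72523623  86.6953851  146.25728256] side [487.0072286   87.83604814 145.39230485] [486.20807759  90.48816531 147.94112308]
```

```bash
cat > st.py <<'E'
from h import *
from scipy.spatial.transform import Rotation as R
import sys
yw=np.radians(7.2);ex=np.array([np.cos(yw),np.sin(yw),0]);ey=np.array([-np.sin(yw),np.cos(yw),0])
def st(targets=()):
    o=bot.get_obs();M=R.from_quat(o['ee_rot']).as_matrix();p=o['ee_pos']
    print('t',o['time'],'tcp',p.round(1),'gap',round(o['finger_gap'],1),'F',o['wrist_force'].round(1),'q6',o['q'][5].round(2))
    print(M.round(3).tolist()); j=M[:,1]
    print('jaw angle rel ey deg',np.degrees(np.arctan2(-(j@ex),j@ey)).round(1))
    for t in targets: print('to',t,'tool shift mm',(M.T@(np.array(t)-p)).round(1))
if __name__=='__main__': st([eval(a) for a in sys.argv[1:]])
E
python3 st.py [494,87.7,220] [494,87.7,121] [622,-180,200]
python3 - <<'E'
from h import *
d=dict(np.load('top0.npz'));s=dict(np.load('side0.npz'))
# refine: dark circle of knob top, post depth cluster
for n,d in(('top',d),('side',s)):
    v,u=np.mgrid[0:400,0:640];k=f(d);T=d['T']
    P=np.stack([(u-d['cx'])/k,(v-d['cy'])/k,np.ones_like(u)],-1)*d['depth'][...,None]@T[:3,:3].T+T[:3,3]
    m=(abs(P[...,0]-622)<30)&(abs(P[...,1]+178)<30)&(P[...,2]>88)&(P[...,2]<100);q=P[m];print(n,'posttop',len(q),q.mean(0).round(1),q.min(0).round(),q.max(0).round())
    m=(abs(P[...,0]-490)<45)&(abs(P[...,1]-88)<45)&(P[...,2]>100);q=P[m]
    a=np.array([-.5*.992,-.5*.125,.866]);h=(q-[494,87.7,135])@a;print('knob h',np.percentile(h,[50,90,99]));q=q[(h>7)];print(len(q),q.mean(0).round(1))
    m=(P[...,2]>170)&(P[...,2]<230)&(abs(P[...,0]-600)<80)&(abs(P[...,1]-80)<80);q=P[m];print('scribe top',len(q),q.mean(0).round(),q.max(0).round(),q.min(0).round())
E
```

```text
t 0.1 tcp [130.6 534.1 205. ] gap 93.9 F [-0.2 -0.1  0.3] q6 -0.07
[[-0.0, 0.238, 0.971], [-0.001, 0.971, -0.238], [-1.0, -0.001, -0.0]]
jaw angle rel ey deg -20.9
to [494, 87.7, 220] tool shift mm [ -14.7 -347.3  459.1]
to [494, 87.7, 121] tool shift mm [  84.3 -347.2  459.1]
to [622, -180, 200] tool shift mm [   5.5 -576.9  647. ]
top posttop 85 [ 623.5 -180.4   93.4] [ 611. -193.   88.] [ 636. -169.   97.]
knob h [ 9.14673578 12.7162124  14.39760105]
327 [489.9  87.1 145.5]
scribe top 224 [586.  83. 190.] [602. 113. 211.] [576.  53. 170.]
side posttop 50 [ 623.  -176.6   93.4] [ 611. -192.   88.] [ 637. -166.   97.]
knob h [-1.31243191 13.04786624 14.6553353 ]
260 [489.2  91.9 146. ]
scribe top 100 [582.  96. 195.] [594. 115. 211.] [575.  60. 170.]
```

```bash
python3 -m creep '[[-0.003,-0.03,0.04,0,1],[-0.006,-0.06,0.08,0,1],[-0.01,-0.09,0.12,0,1],[-0.015,-0.12,0.16,0,1],[-0.015,-0.15,0.2,0,1]]' 8
python3 -m creep '[[0,-0.03,0.04,0,0.8],[0,-0.06,0.08,0,0.7],[0,-0.09,0.12,0,0.7],[0,-0.12,0.16,0,0.7],[0,-0.15,0.2,0,0.7]]' 8
python3 st.py [495,89,220]
```

```text
time: 0.6
ee_pos: [289.8, 339.9, 220.9]
ee_rot: [0.085, 0.702, -0.084, 0.702]
wrist_force: [0.8, 0.4, -0.1]
finger_gap: 94.3
time: 1.1
ee_pos: [448.4, 146.3, 220.4]
ee_rot: [0.085, 0.702, -0.085, 0.702]
wrist_force: [1.6, 0.4, 0.3]
finger_gap: 79.5
t 1.1 tcp [448.4 146.3 220.4] gap 79.5 F [1.6 0.4 0.3] q6 -1.09
[[0.0, 0.238, 0.971], [0.0, 0.971, -0.238], [-1.0, 0.0, 0.0]]
jaw angle rel ey deg -20.9
to [495, 89, 220] tool shift mm [  0.4 -44.6  58.9]
```

```bash
python3 -m creep '[[0,-0.022,0.03,0,0.7],[0,-0.042,0.056,0,0.7],[0,-0.042,0.056,0,0.7]]'
python3 -m creep '[[0,0,0,-8,0.7],[0,0,0,-16,0.7],[0,0,0,-24,0.7],[0,0,0,-32,0.7],[0,0,0,-40,0.7]]'
python3 -m creep '[[0,0,0,-8,0.7],[0,0,0,-8,0.7],[0,0,0,-8,0.7]]'
python3 st.py [495,89,122]
```

```text
time: 1.4
ee_pos: [493.3, 91.6, 219.8]
ee_rot: [0.086, 0.702, -0.086, 0.702]
wrist_force: [0.4, 0.6, 0.3]
finger_gap: 79.9
time: 1.9
ee_pos: [491.5, 94.8, 220.3]
ee_rot: [-0.163, 0.688, 0.163, 0.688]
wrist_force: [0.7, 0.9, 0.1]
finger_gap: 79.8
time: 2.2
ee_pos: [491.7, 94.6, 220.4]
ee_rot: [-0.207, 0.676, 0.207, 0.676]
wrist_force: [-0.1, 0.2, -0.4]
finger_gap: 80.2
t 2.2 tcp [491.7  94.6 220.4] gap 80.2 F [-0.1  0.2 -0.4] q6 -2.05
[[-0.0, -0.56, 0.829], [0.0, 0.829, 0.56], [-1.0, 0.0, -0.0]]
jaw angle rel ey deg 26.8
to [495, 89, 122] tool shift mm [98.4 -6.5 -0.3]
```

```bash
python3 -m creep '[[0.03,-0.0065,0,0,0.7],[0.06,-0.0065,0,0,0.7],[0.06,-0.0065,0,0,0.7],[0.075,-0.0065,0,0,0.7],[0.075,-0.0065,0,0,0.7]]'
python3 st.py [495,89,123]
python3 - <<'E'
from h import *
for n,b in(('top',(120,260,230,450)),('side',(120,270,250,430))):
    d=grab(n,n+'1');a=d['image'][b[0]:b[1],b[2]:b[3],::-1];cv2.imwrite(f'pics/{n}1z.png',cv2.resize(a,None,fx=3.5,fy=3.5,interpolation=cv2.INTER_CUBIC))
E
```

```text
time: 2.7
ee_pos: [495.3, 88.9, 145.4]
ee_rot: [-0.208, 0.676, 0.208, 0.675]
wrist_force: [0.4, 0.4, -0.4]
finger_gap: 80.1
t 2.7 tcp [495.3  88.9 145.4] gap 80.1 F [ 0.4  0.4 -0.4] q6 -2.06
[[-0.001, -0.561, 0.828], [-0.0, 0.828, 0.561], [-1.0, 0.001, -0.001]]
jaw angle rel ey deg 26.9
to [495, 89, 123] tool shift mm [22.4  0.2 -0.2]
```

View pics/top1z.png

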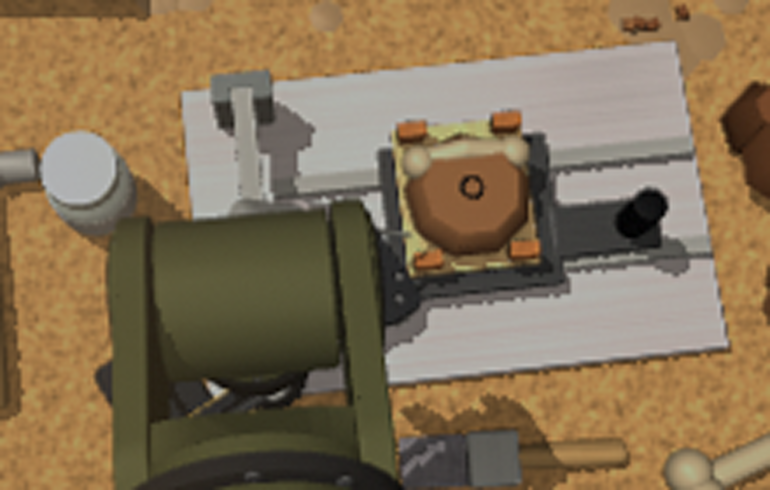

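View pics/side1z.png

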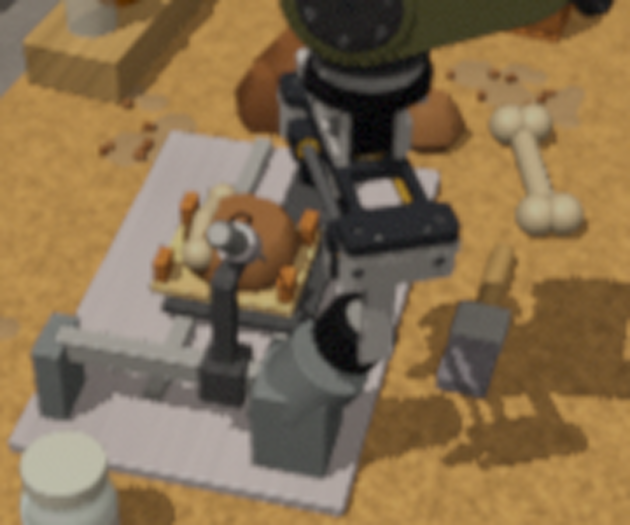

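The gripper straddles the knob (side crop ~(345,330)), clear of the scribe (crop ~(235,240)). Descend and grip.

```bash
python3 -m creep '[[0.011,0,0,0,0.7],[0.022,0,0,0,0.7],[0.022,0,0,0,-0.2],[0.022,0,0,0,-0.3],[0.022,0,0,0,-0.3]]' 12
python3 -m creep '[[0,0,0,0,-0.3],[0,0,0,0,-0.3],[0,0,0,0,-0.3]]' 12
python3 st.py
```

```text
time: 3.3
ee_pos: [495.8, 88.8, 123.7]
ee_rot: [-0.208, 0.676, 0.208, 0.676]
wrist_force: [-0.3, 0.0, 0.7]
finger_gap: 59.5
time: 3.6
ee_pos: [495.9, 88.7, 123.7]
ee_rot: [-0.208, 0.676, 0.208, 0.676]
wrist_force: [2.0, -2.1, -0.0]
finger_gap: 52.2
t 3.6 tcp [495.9  88.7 123.7] gap 52.2 F [ 2.  -2.1 -0. ] q6 -2.06
[[0.001, -0.563, 0.827], [-0.0, 0.827, 0.563], [-1.0, -0.001, 0.001]]
jaw angle rel ey deg 27.1
```

```bash
python3 -m creep '[[0,0,0,6,-0.3],[0,0,0,12,-0.3],[0,0,0,18,-0.3],[0,0,0,24,-0.3],[0,0,0,30,-0.3]]' 12
python3 -m creep '[[0,0,0,6,-0.3],[0,0,0,12,-0.3],[0,0,0,18,-0.3],[0,0,0,22,-0.3],[0,0,0,22,-0.3]]' 12
python3 st.py
python3 - <<'E'
from h import *
for n,b in(('top',(120,260,230,450)),('side',(120,270,250,430))):
    d=grab(n,n+'2');a=d['image'][b[0]:b[1],b[2]:b[3],::-1];cv2.imwrite(f'pics/{n}2z.png',cv2.resize(a,None,fx=3.5,fy=3.5,interpolation=cv2.INTER_CUBIC))
E
```

```text
time: 4.1
ee_pos: [495.8, 88.6, 123.5]
ee_rot: [-0.025, 0.707, 0.025, 0.707]
wrist_force: [3.7, -3.3, -1.7]
finger_gap: 47.9
time: 4.6
ee_pos: [495.7, 88.7, 123.7]
ee_rot: [0.109, 0.698, -0.109, 0.699]
wrist_force: [-0.9, -2.7, 2.0]
finger_gap: 51.5
t 4.6 tcp [495.7  88.7 123.7] gap 51.5 F [-0.9 -2.7  2. ] q6 -1.16
[[0.0, 0.306, 0.952], [-0.0, 0.952, -0.306], [-1.0, 0.0, 0.0]]
jaw angle rel ey deg -25.0
```

View pics/side2z.png

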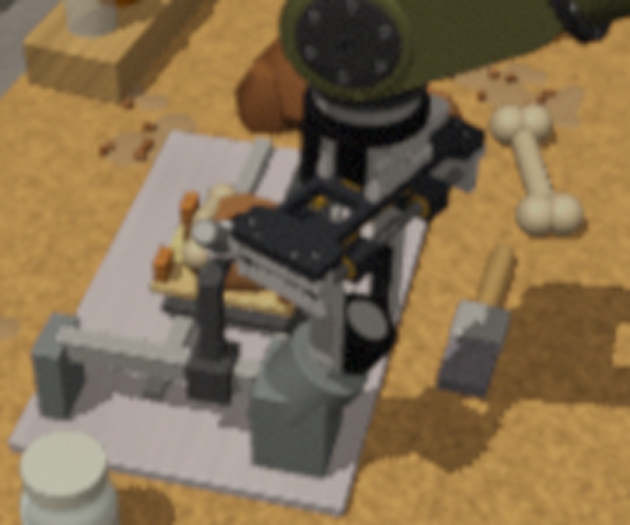

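```bash
cat > scr.py <<'E'
from h import *
import sys
from st import ex,ey
from scipy.spatial import cKDTree
def cloud(d):
    v,u=np.mgrid[0:400,0:640];k=f(d);T=d['T']
    return np.stack([(u-d['cx'])/k,(v-d['cy'])/k,np.ones_like(u)],-1)*d['depth'][...,None]@T[:3,:3].T+T[:3,3]
O=np.array([630,-44,0])
for t in sys.argv[1:]:
    d=dict(np.load(f'side{t}.npz'));P=cloud(d)-O;X=P@ex;Y=P@ey;Z=P[...,2]
    # carrier block & arm: below the gripper, near rail
    m=(Y>100)&(Y<175)&(X>-85)&(X<60)&(Z>95)&(Z<175)
    # scribe cap
    m2=(Y>110)&(Y<165)&(X>-60)&(X<60)&(Z>180)&(Z<213)
    print(t,m.sum(),[round(float(x),1) for x in np.percentile(X[m],[5,50,95])],'cap',m2.sum(),[round(float(x),1) for x in np.percentile(X[m2],[5,50,95])],Y[m2].mean())
E
python3 scr.py 0 1 2
```

```text
0 400 [-82.0, -33.3, -19.8] cap 78 [-35.2, -29.4, -20.0] 152.21714617123658
1 402 [-82.5, -33.2, -19.8] cap 79 [-35.1, -29.8, -19.9] 151.98397695927125
2 364 [-82.1, -22.9, -9.9] cap 77 [-25.7, -20.4, -10.4] 152.55627270479624
```

```bash
python3 -m creep '[[0,0,0,0,0.45],[0,0,0,0,0.45],[0,0,0,-3,0.45],[0,0,0,-11,0.45],[0,0,0,-19,0.45]]' 25
python3 -m creep '[[0,0,0,-8,0.45],[0,0,0,-16,0.45],[0,0,0,-24,0.45],[0,0,0,-31,0.45],[0,0,0,-31,0.45]]' 25
python3 -m creep '[[0,0,0,0,-0.3],[0,0,0,0,-0.3],[0,0,0,0,-0.3],[0,0,0,0,-0.3],[0,0,0,0,-0.3]]' 25
python3 st.py
python3 -m creep '[[0,0,0,5,-0.3],[0,0,0,10,-0.3],[0,0,0,15,-0.3],[0,0,0,20,-0.3],[0,0,0,25,-0.3]]' 25
python3 -m creep '[[0,0,0,5,-0.3],[0,0,0,10,-0.3],[0,0,0,15,-0.3],[0,0,0,20,-0.3],[0,0,0,25,-0.3]]' 25
python3 st.py
python3 - <<'E'
from h import *
d=grab('side','side3')
E
python3 scr.py 3
```

```text
time: 5.2
ee_pos: [495.5, 89.0, 123.3]
ee_rot: [-0.01, 0.707, 0.01, 0.707]
wrist_force: [-0.1, -0.1, 0.4]
finger_gap: 67.9
time: 5.7
ee_pos: [495.5, 89.0, 123.3]
ee_rot: [-0.197, 0.679, 0.197, 0.679]
wrist_force: [0.0, -0.2, -0.4]
finger_gap: 67.9
time: 6.2
ee_pos: [495.7, 88.6, 123.4]
ee_rot: [-0.196, 0.679, 0.196, 0.679]
wrist_force: [2.7, -4.3, -2.5]
finger_gap: 51.3
t 6.2 tcp [495.7  88.6 123.4] gap 51.3 F [ 2.7 -4.3 -2.5] q6 -2.03
[[0.0, -0.533, 0.846], [-0.0, 0.846, 0.533], [-1.0, -0.0, -0.0]]
jaw angle rel ey deg 25.0
time: 6.7
ee_pos: [495.7, 88.7, 123.4]
ee_rot: [-0.044, 0.706, 0.043, 0.706]
wrist_force: [6.0, -4.9, -7.4]
finger_gap: 47.6
time: 7.2
ee_pos: [495.7, 88.6, 123.7]
ee_rot: [0.11, 0.698, -0.11, 0.699]
wrist_force: [-3.8, -5.2, 4.5]
finger_gap: 50.5
t 7.2 tcp [495.7  88.6 123.7] gap 50.5 F [-3.8 -5.2  4.5] q6 -1.15
[[0.0, 0.308, 0.951], [-0.0, 0.951, -0.308], [-1.0, -0.0, 0.0]]
jaw angle rel ey deg -25.1
3 397 [-81.8, -13.9, -0.5] cap 79 [-15.9, -10.7, -2.1] 151.95004629353215
```

```bash
python3 -m creep '[[0,0,0,0,0.45],[0,0,0,0,0.45],[0,0,0,-3,0.45],[0,0,0,-11,0.45],[0,0,0,-19,0.45]]' 25
python3 -m creep '[[0,0,0,-8,0.45],[0,0,0,-16,0.45],[0,0,0,-24,0.45],[0,0,0,-31,0.45],[0,0,0,-31,0.45]]' 25
python3 -m creep '[[0,0,0,0,-0.3],[0,0,0,0,-0.3],[0,0,0,0,-0.3],[0,0,0,0,-0.3],[0,0,0,0,-0.3]]' 25
python3 -m creep '[[0,0,0,5,-0.3],[0,0,0,10,-0.3],[0,0,0,15,-0.3],[0,0,0,20,-0.3],[0,0,0,25,-0.3]]' 25
python3 -m creep '[[0,0,0,5,-0.3],[0,0,0,10,-0.3],[0,0,0,15,-0.3],[0,0,0,20,-0.3],[0,0,0,25,-0.3]]' 25
python3 -m creep '[[0,0,0,0,0.7],[0,0,0,0,0.7],[0,0,0,0,0.7],[-0.04,0,0,0,0.7],[-0.08,0,0,0,0.7]]' 25
python3 - <<'E'
from h import *
for n,b in(('top',(120,260,270,450)),('side',(120,270,250,430))):
    d=grab(n,n+'4');a=d['image'][b[0]:b[1],b[2]:b[3],::-1];cv2.imwrite(f'pics/{n}4z.png',cv2.resize(a,None,fx=4,fy=4,interpolation=cv2.INTER_CUBIC))
E
python3 scr.py 4; python3 st.py
```

```text
time: 7.75
ee_pos: [495.5, 89.0, 123.4]
ee_rot: [-0.01, 0.707, 0.01, 0.707]
wrist_force: [0.5, -1.2, -0.2]
finger_gap: 68.0
time: 8.25
ee_pos: [495.6, 89.0, 123.4]
ee_rot: [-0.197, 0.679, 0.197, 0.679]
wrist_force: [0.0, 0.3, 0.5]
finger_gap: 68.2
time: 8.75
ee_pos: [495.8, 88.6, 123.4]
ee_rot: [-0.196, 0.679, 0.196, 0.679]
wrist_force: [3.2, -3.0, -3.1]
finger_gap: 51.5
time: 9.25
ee_pos: [495.7, 88.7, 123.4]
ee_rot: [-0.044, 0.706, 0.043, 0.706]
wrist_force: [6.4, -4.2, -8.6]
finger_gap: 47.5
time: 9.75
ee_pos: [495.6, 88.7, 123.8]
ee_rot: [0.11, 0.699, -0.11, 0.698]
wrist_force: [-1.8, -5.8, 3.4]
finger_gap: 50.7
time: 10.25
ee_pos: [495.0, 88.9, 203.8]
ee_rot: [0.108, 0.7, -0.109, 0.698]
wrist_force: [0.0, -1.1, -0.6]
finger_gap: 79.6
4 400 [-82.1, -4.5, 8.8] cap 79 [-6.6, -1.4, 8.5] 151.96302016218246
t 10.35 tcp [497.4  89.1 208.3] gap 79.7 F [0.2 0.  0.4] q6 -1.16
[[0.008, 0.304, 0.953], [0.001, 0.953, -0.304], [-1.0, 0.003, 0.007]]
jaw angle rel ey deg -24.9
```

View pics/top4z.png

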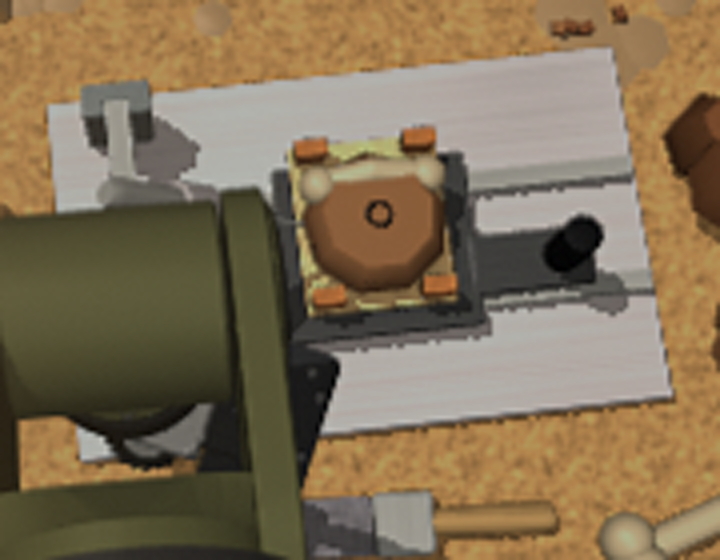

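View pics/side4z.png

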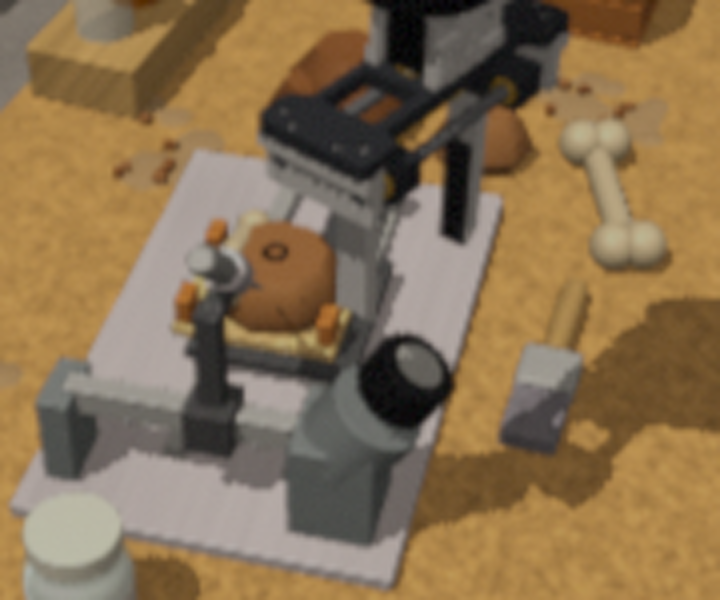

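Run:
```python
from h import *
from st import ex,ey
O=np.array([630,-44,0])
d=dict(np.load('top4.npz'));s=dict(np.load('side4.npz'))
F=lambda p:(round(float((p-O)@ex),1),round(float((p-O)@ey),1))
print('ring',F(onz(d,379/4+270-.375,213/4+120-.375,78)),'side',F(onz(s,275/4+250-.375,252/4+120-.375,78)))
print('tip',F(onz(d,298/4+270-.375,222/4+120-.375,87)))
d0=dict(np.load('top0.npz'));
print('tip0',F(onz(d0,278/3.6+270-.36,240/3.6+120-.36,87)))
im=d['image'][:,:,::-1][165:190,325:375];cv2.imwrite('pics/n4.png',cv2.resize(im,None,fx=14,fy=14,interpolation=cv2.INTER_NEAREST))
im=d0['image'][:,:,::-1][170:200,320:370];cv2.imwrite('pics/n0.png',cv2.resize(im,None,fx=14,fy=14,interpolation=cv2.INTER_NEAREST))
```

```text
ring (7.0, -12.3) side (6.4, -9.7)
tip (4.5, 40.7)
tip0 (-25.0, 37.4)
```

View pics/n4.png

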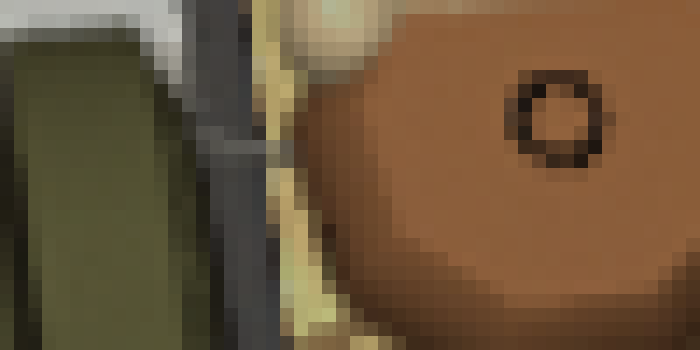

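View pics/n0.png

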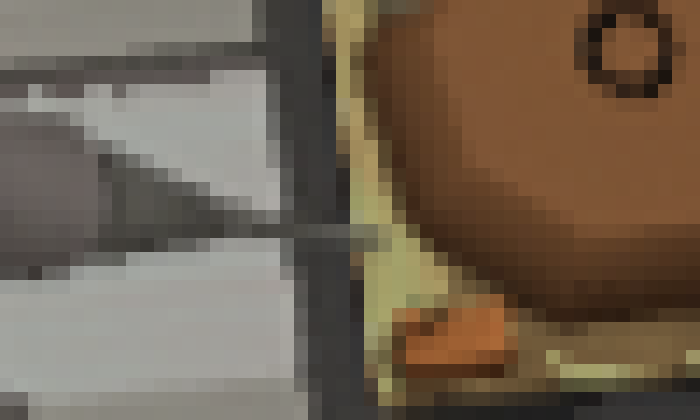

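```bash
python3 -m creep '[[-0.03,-0.01,0,0,0.7],[-0.04,-0.05,0.01,0,0.7],[-0.04,-0.09,0.03,0,0.5],[-0.04,-0.13,0.05,0,0.5],[-0.04,-0.16,0.08,0,0.5]]' 20
python3 -m creep '[[0,-0.02,0.03,0,0.5],[0,-0.04,0.06,0,0.5],[0,-0.055,0.09,0,0.5],[0,-0.055,0.12,0,0.5],[0,-0.055,0.12,0,0.5]]'
python3 -m creep '[[0,0,0,8,0.3],[0,0,0,16,0.3],[0,0,0,24,0.3],[0,0,0,32,0.3],[0,0,0,40,0.3]]'
python3 -m creep '[[0,0,0,8,0.3],[0,0,0,16,0.3],[0,0,0,25,0.3],[0,0,0,25,0.3],[0,0,0,25,0.3]]'
python3 st.py [623,-179,100] [623,-179,58]
```

```text
time: 10.85
ee_pos: [522.6, -89.9, 243.2]
ee_rot: [0.109, 0.699, -0.109, 0.699]
wrist_force: [0.5, 0.5, -0.5]
finger_gap: 70.5
time: 11.35
ee_pos: [622.0, -177.9, 240.7]
ee_rot: [0.109, 0.7, -0.109, 0.698]
wrist_force: [0.4, -0.1, -1.0]
finger_gap: 70.6
time: 11.85
ee_pos: [620.2, -176.4, 242.8]
ee_rot: [0.343, 0.619, -0.343, 0.618]
wrist_force: [-0.5, -0.0, 1.0]
finger_gap: 61.2
time: 12.35
ee_pos: [620.3, -176.6, 243.1]
ee_rot: [0.466, 0.532, -0.466, 0.532]
wrist_force: [0.5, -0.4, 0.3]
finger_gap: 61.1
t 12.35 tcp [ 620.3 -176.6  243.1] gap 61.1 F [ 0.5 -0.4  0.3] q6 -0.47
[[-0.0, 0.991, 0.131], [0.0, 0.131, -0.991], [-1.0, -0.0, -0.0]]
jaw angle rel ey deg -89.7
to [623, -179, 100] tool shift mm [143.1   2.4   2.8]
to [623, -179, 58] tool shift mm [185.1   2.4   2.8]
```

```bash
python3 -m creep '[[0.04,0.002,0.003,0,0.3],[0.09,0.002,0.003,0,0.3],[0.13,0.002,0.003,0,0.3],[0.13,0.002,0.003,0,0.3]]' 20
python3 - <<'E'
from h import *
for n,b in(('top',(120,260,330,510)),('side',(80,230,250,430))):
    d=grab(n,n+'5');a=d['image'][b[0]:b[1],b[2]:b[3],::-1];cv2.imwrite(f'pics/{n}5z.png',cv2.resize(a,None,fx=3,fy=3,interpolation=cv2.INTER_CUBIC))
E
python3 scr.py 5
```

```text
time: 12.75
ee_pos: [620.3, -178.7, 107.7]
ee_rot: [0.465, 0.535, -0.468, 0.528]
wrist_force: [-0.3, -0.3, -1.5]
finger_gap: 61.1
5 400 [-82.1, -4.4, 8.7] cap 78 [-6.5, -1.5, 8.3] 151.7893955851611
```

View pics/side5z.png

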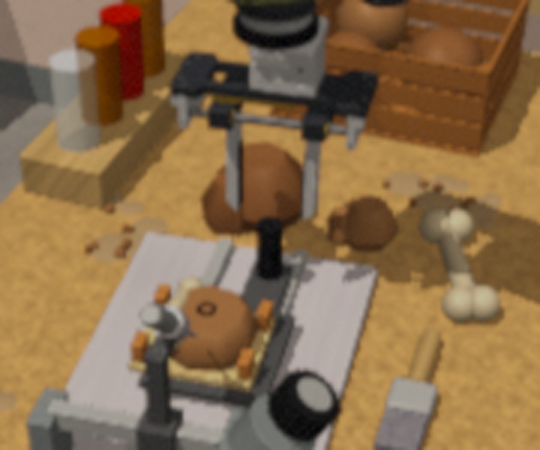

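View pics/top5z.png

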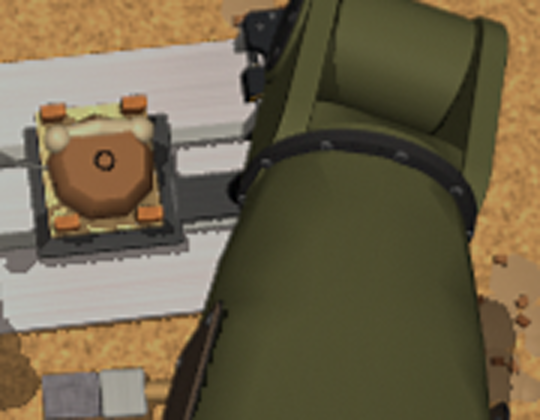

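Side crop: open fingers at (233,200) and (310,210) hang either side of the post's top (270,225). Descend, grip, and slide 30 mm, then 18.

```bash
python3 -m creep '[[0.025,0.001,0,0,0.3],[0.048,0.001,0,0,0.3],[0.048,0.001,0,0,-0.6],[0.048,0.001,0,0,-0.8],[0.048,0.001,0,0,-0.8]]' 20
python3 -m creep '[[0,0,0,0,-0.8],[0,0,0,0,-0.8],[0,0,0,0,-0.8],[0,0,0,0,-0.8]]' 20
python3 st.py
```

```text
time: 13.35
ee_pos: [625.1, -179.9, 68.2]
ee_rot: [0.468, 0.53, -0.467, 0.532]
wrist_force: [-0.5, 1.5, -0.5]
finger_gap: 40.5
time: 13.75
ee_pos: [624.0, -179.7, 66.6]
ee_rot: [0.467, 0.53, -0.467, 0.531]
wrist_force: [-4.6, 0.2, 6.9]
finger_gap: 25.6
t 13.75 tcp [ 624.  -179.7   66.6] gap 25.6 F [-4.6  0.2  6.9] q6 -0.46
[[0.0, 0.992, 0.126], [-0.0, 0.126, -0.992], [-1.0, 0.0, 0.0]]
jaw angle rel ey deg -89.9
```

```bash
python3 -m creep '[[0,0,-0.004,0,-0.8],[0,0,-0.011,0,-0.8],[0,0,-0.018,0,-0.8],[0,0,-0.025,0,-0.8],[0,0,-0.03,0,-0.8]]' 20
python3 -m creep '[[0,0,-0.006,0,-0.8],[0,0,-0.012,0,-0.8],[0,0,-0.016,0,-0.8],[0,0,-0.018,0,-0.8],[0,0,-0.018,0,-0.8]]' 20
python3 st.py
python3 - <<'E'
from h import *
for n,b in(('top',(140,210,310,400)),('side',(150,220,280,370))):
    d=grab(n,n+'6');a=d['image'][b[0]:b[1],b[2]:b[3],::-1];cv2.imwrite(f'pics/{n}6z.png',cv2.resize(a,None,fx=8,fy=8,interpolation=cv2.INTER_NEAREST))
E
```

```text
time: 14.25
ee_pos: [620.3, -150.1, 66.7]
ee_rot: [0.467, 0.53, -0.467, 0.531]
wrist_force: [-2.5, -4.0, 4.8]
finger_gap: 25.4
time: 14.75
ee_pos: [618.0, -132.1, 66.6]
ee_rot: [0.467, 0.53, -0.467, 0.531]
wrist_force: [-4.0, -0.1, 7.2]
finger_gap: 25.6
t 14.75 tcp [ 618.  -132.1   66.6] gap 25.6 F [-4.  -0.1  7.2] q6 -0.39
[[0.001, 0.992, 0.127], [-0.001, 0.127, -0.992], [-1.0, 0.0, 0.001]]
jaw angle rel ey deg -89.9
```

View pics/top6z.png

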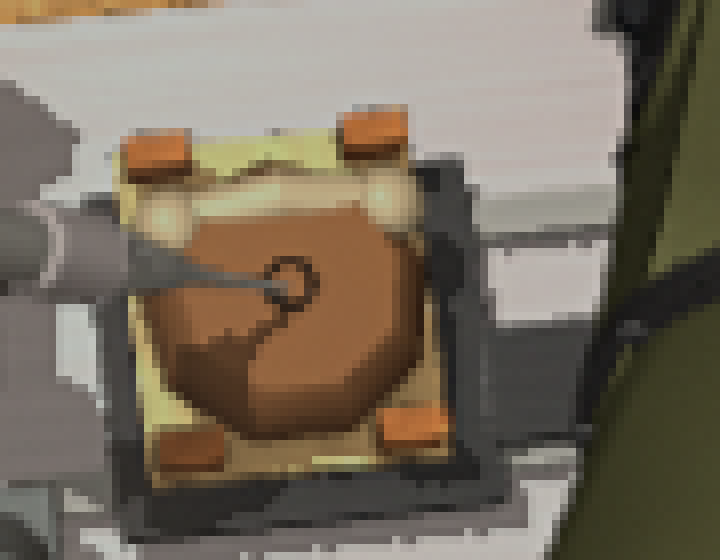

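View pics/side6z.png

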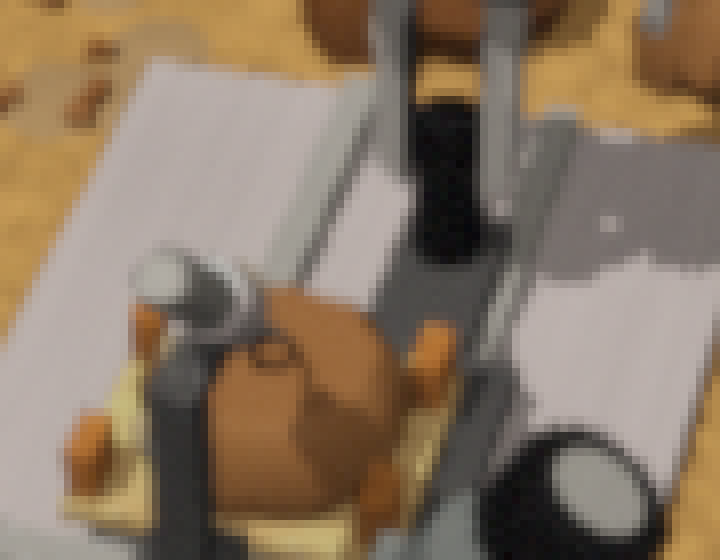

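Run:
```python
from h import *
from st import ex,ey
O=np.array([630,-44,0])
F=lambda p:((p-O)@ex,(p-O)@ey)
d=dict(np.load('top6.npz'))
# ring via dark mask
im=d['image'].astype(int);g=im.sum(2)
sub=g[168:182,338:356];print(sub)
tip=np.array(F(onz(d,310+286/8-.5,140+289/8-.5,87)));ring=np.array(F(onz(d,310+291/8-.5,140+284/8-.5,78)))
print(tip,ring,ring-tip)
```

```text
[[311 309 308 307 304 307 303 306 306 307 304 305 306 306 305 305 305 302]
 [309 310 308 308 308 311 308 309 311 310 307 306 308 305 305 306 306 306]
 [309 311 308 310 311 309 310 311 310 308 306 307 306 308 307 304 308 306]
 [311 309 308 310 311 312 317 318 318 320 314 308 306 308 303 307 303 306]
 [313 310 312 309 313 318 208 156 149 171 238 305 308 305 305 308 306 306]
 [308 314 311 313 320 216 107 258 286 180 122 289 312 309 305 305 305 305]
 [307 301 293 281 243 150 266 314 320 300 147 186 298 309 307 303 307 308]
 [249 257 253 272 274 285 314 309 316 324 163 140 292 308 308 307 304 304]
 [299 301 304 310 279 180 201 264 317 329 178 201 297 311 305 307 307 306]
 [315 314 311 315 310 186 109 136 198 162 151 280 310 308 306 307 308 307]
 [311 311 311 314 317 302 235 103 109 128 269 309 310 307 308 306 305 306]
 [313 313 312 314 318 325 225 162 273 291 311 312 309 306 309 306 307 306]
 [318 316 313 319 237 215 181 171 297 315 311 310 307 309 307 307 307 307]
 [237 303 326 239 185 172 275 293 310 309 311 310 308 306 307 307 309 306]]
[ 2.87184651 38.06722872] [ 6.5653653  35.35766053] [ 3.69351878 -2.70956818]
```

```bash
python3 - <<'E'
from h import *
from st import ex,ey
from scr import cloud
O=np.array([630,-44,0])
F=lambda p:np.round([(p-O)@ex,(p-O)@ey,p[2]],1)
for n in('side6','side5','side4','side0','top6','top0'):
    d=dict(np.load(n+'.npz'));P=cloud(d)-O;X=P@ex;Y=P@ey;Z=P[...,2]
    m=(abs(X-(-27 if n[-1]=='0' else 3))<25)&(Y>100)&(Y<175)&(Z>165)&(Z<216)
    w=(Y+Z)/2**.5;wm=np.percentile(w[m],97);e=m&(w>wm-2.5)
    print(n,m.sum(),'end plane w',round(float(wm),1),e.sum(),X[e].mean().round(1),Y[e].mean().round(1),Z[e].mean().round(1),'tipy',(Y[e].mean()-Z[e].mean()+87).round(1), 'len',round(float(wm-( (Y[e]-Z[e]).mean()+87+87)/2**.5),1))
d=dict(np.load('top0.npz'))
T=lambda x,y:(x/3.6+270-.36,y/3.6+120-.36)
print('shadow post', onz(d,*T(550,272),12),onz(d,*T(560,262),12))
E
python3 - <<'E'
import cv2
a=cv2.imread('pics/top0.png')[165:205,395:435];cv2.imwrite('pics/ps.png',cv2.resize(a,None,fx=14,fy=14,interpolation=cv2.INTER_NEAREST))
E
```

```text
side6 114 end plane w 258.8 23 3.4 158.0 206.5 tipy 38.4 len 170.1
side5 117 end plane w 258.6 25 2.3 157.8 206.3 tipy 38.6 len 169.8
side4 117 end plane w 258.7 21 2.2 158.6 206.1 tipy 39.6 len 169.2
side0 114 end plane w 258.7 23 -26.8 158.6 205.9 tipy 39.8 len 169.0
top6 250 end plane w 255.9 27 2.4 155.5 205.5 tipy 37.1 len 168.2
top0 250 end plane w 256.6 26 -25.8 154.9 207.1 tipy 34.8 len 170.4
shadow post [ 596.38639945 -220.48822008   12.        ] [ 604.20911274 -228.32707275   12.        ]
```

View pics/ps.png

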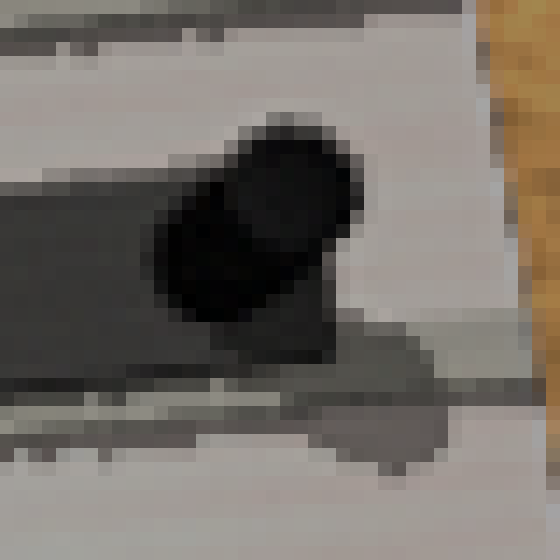

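Run:
```python
from h import *
from st import ex,ey
O=np.array([630,-44,0])
F=lambda p:np.round([(p-O)@ex,(p-O)@ey],1)
d=dict(np.load('top0.npz'))
pt=onz(d,408.5+6.7,178.0,95)
print(onz(d,395+300/14-.5,165+185/14-.5,95))
pt=onz(d,395+300/14-.5,165+185/14-.5,95)
sh=onz(d,422,193.1,14); L=(sh-pt)[:2]/81*9; print('offset for 9mm',L)
d6=dict(np.load('top6.npz'))
for u,v in((346.5,177.5),(346,178)):
    t=onz(d6,u,v,78); t[:2]-=L; print('tip from shadow',F(t))
print('ring',F(onz(d6,346.1,175,78)),'tip vis',F(onz(d6,344.5,175.3,87)))
```

```text
[ 623.61135394 -182.25074391   95.        ]
offset for 9mm [-2.42944969 -4.08354442]
tip from shadow [ 2.8 38.3]
tip from shadow [ 1.6 39.8]
ring [ 6.5 34.8] tip vis [ 3.9 39.8]
```

```bash
python3 -m creep '[[0,0,-0.0015,0,-0.8],[0,0,-0.003,0,-0.8],[0,0,-0.003,0,-0.8]]' 20
python3 st.py
python3 -m creep '[[0,0,0,0,0.2],[0,0,0,0,0.3],[0,0,0,0,0.3],[0,0,0,0,0.3],[-0.02,0,0,0,0.3]]' 20
python3 -m creep '[[-0.05,0,0,0,0.3],[-0.1,0,0,0,0.3],[-0.14,0,0,0,0.3],[-0.155,-0.04,0,0,0.3],[-0.155,-0.08,0,0,0.5]]' 25
python3 st.py [495.7,88.7,243]
python3 - <<'E'
from h import *
for n,b in(('top',(140,210,310,400)),('side',(150,220,280,370))):
    d=grab(n,n+'7');a=d['image'][b[0]:b[1],b[2]:b[3],::-1];cv2.imwrite(f'pics/{n}7z.png',cv2.resize(a,None,fx=8,fy=8,interpolation=cv2.INTER_NEAREST))
E
```

```text
time: 15.15
ee_pos: [617.6, -129.4, 66.6]
ee_rot: [0.467, 0.53, -0.467, 0.531]
wrist_force: [-2.7, -2.2, 6.2]
finger_gap: 25.5
t 15.15 tcp [ 617.6 -129.4   66.6] gap 25.5 F [-2.7 -2.2  6.2] q6 -0.39
[[0.001, 0.992, 0.126], [-0.001, 0.126, -0.992], [-1.0, 0.001, 0.001]]
jaw angle rel ey deg -89.9
time: 15.65
ee_pos: [616.3, -128.5, 83.2]
ee_rot: [0.467, 0.532, -0.468, 0.529]
wrist_force: [-0.3, -0.4, 0.4]
finger_gap: 59.7
time: 16.15
ee_pos: [538.1, -139.1, 242.6]
ee_rot: [0.468, 0.53, -0.467, 0.532]
wrist_force: [0.6, -0.5, 0.3]
finger_gap: 65.8
t 16.15 tcp [ 538.1 -139.1  242.6] gap 65.8 F [ 0.6 -0.5  0.3] q6 -0.45
[[0.004, 0.992, 0.127], [-0.001, 0.127, -0.992], [-1.0, 0.004, 0.002]]
jaw angle rel ey deg -89.9
to [495.7, 88.7, 243] tool shift mm [  -0.8  -13.  -231.4]
```

View pics/top7z.png

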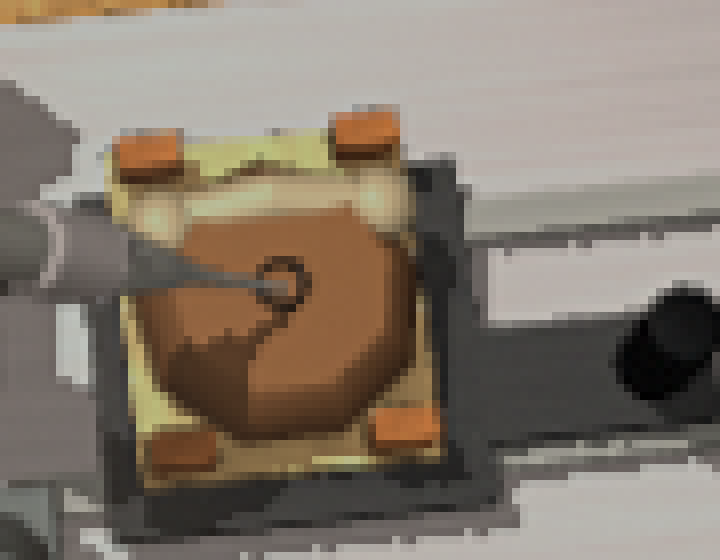

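Tip shows at crop (290,289), ring centre (283,284): y is good; with parallax about 3.7 mm of +x is missing. Back to the knob.

```bash
python3 -m creep '[[0,-0.013,-0.04,0,0.5],[0,-0.013,-0.09,0,0.5],[0,-0.013,-0.14,0,0.5],[0,-0.013,-0.19,0,0.5],[0,-0.013,-0.231,0,0.5]]' 25
python3 -m creep '[[0,0,0,-8,0.5],[0,0,0,-16,0.5],[0,0,0,-24,0.5],[0,0,0,-32,0.5],[0,0,0,-40,0.5]]'
python3 -m creep '[[0,0,0,-8,0.5],[0,0,0,-16,0.5],[0,0,0,-24,0.5],[0,0,0,-32,0.5],[0,0,0,-40,0.5]]'
python3 -m creep '[[0,0,0,-8,0.6],[0,0,0,-16,0.6],[0,0,0,-20,0.6],[0,0,0,-20,0.6]]'
python3 st.py [495.6,88.9,123.4]
```

```text
time: 16.75
ee_pos: [495.8, 91.0, 240.6]
ee_rot: [0.467, 0.531, -0.467, 0.531]
wrist_force: [0.2, -0.3, -0.3]
finger_gap: 70.5
time: 17.25
ee_pos: [496.6, 88.8, 240.4]
ee_rot: [0.256, 0.659, -0.256, 0.659]
wrist_force: [0.2, -0.6, -0.3]
finger_gap: 70.3
time: 17.75
ee_pos: [496.6, 88.8, 240.4]
ee_rot: [0.015, 0.707, -0.015, 0.707]
wrist_force: [0.0, 0.4, 0.8]
finger_gap: 70.5
time: 18.15
ee_pos: [496.5, 88.7, 240.4]
ee_rot: [-0.106, 0.699, 0.107, 0.699]
wrist_force: [1.0, -0.5, 0.2]
finger_gap: 75.4
t 18.15 tcp [496.5  88.7 240.4] gap 75.4 F [ 1.  -0.5  0.2] q6 -1.77
[[0.0, -0.298, 0.955], [0.0, 0.955, 0.298], [-1.0, 0.0, 0.0]]
jaw angle rel ey deg 10.1
to [495.6, 88.9, 123.4] tool shift mm [117.    0.4  -0.8]
```

```bash
python3 -m creep '[[0.045,0,-0.001,0,0.6],[0.085,0,-0.001,0,0.6],[0.105,0,-0.001,0,0.6],[0.117,0,-0.001,0,0.6],[0.117,0,-0.001,0,0.6]]' 25
python3 -m creep '[[0,0,0,0,-0.3],[0,0,0,0,-0.3],[0,0,0,0,-0.3],[0,0,0,0,-0.3],[0,0,0,0,-0.3]]' 25
python3 -c "from h import *; grab('side','side8')"; python3 scr.py 8
python3 -m creep '[[0,0,0,4,-0.3],[0,0,0,8,-0.3],[0,0,0,12,-0.3],[0,0,0,15,-0.3],[0,0,0,15,-0.3]]' 25
python3 st.py;python3 -c "from h import *; grab('side','side9')"; python3 scr.py 7 8 9
```

```text
time: 18.65
ee_pos: [494.9, 88.3, 122.5]
ee_rot: [-0.106, 0.7, 0.106, 0.699]
wrist_force: [-0.1, -1.1, 0.5]
finger_gap: 75.5
time: 19.15
ee_pos: [495.4, 88.6, 124.1]
ee_rot: [-0.106, 0.699, 0.106, 0.7]
wrist_force: [-2.0, 4.6, 5.7]
finger_gap: 48.9
8 406 [-82.1, -4.5, 9.1] cap 76 [-6.2, -1.7, 9.0] 152.05717267880354
time: 19.7
ee_pos: [495.5, 88.5, 124.0]
ee_rot: [-0.013, 0.707, 0.014, 0.707]
wrist_force: [0.4, 3.4, 4.1]
finger_gap: 47.9
t 19.7 tcp [495.5  88.5 124. ] gap 47.9 F [0.4 3.4 4.1] q6 -1.51
[[0.001, -0.039, 0.999], [0.001, 0.999, 0.039], [-1.0, 0.001, 0.001]]
jaw angle rel ey deg -5.0
7 398 [-82.0, -4.5, 8.9] cap 79 [-6.6, -1.3, 8.3] 152.09712215106828
8 406 [-82.1, -4.5, 9.1] cap 76 [-6.2, -1.7, 9.0] 152.05717267880354
9 406 [-82.6, -1.7, 11.8] cap 83 [-3.3, 1.7, 11.6] 151.86902522734582
```

```bash
python3 -m creep '[[0,0,0,2,-0.3],[0,0,0,4,-0.3],[0,0,0,4,-0.3]]' 25
python3 -m creep '[[0,0,0,0,0.6],[0,0,0,0,0.6],[0,0,0,0,0.6],[-0.02,0,0,0,0.6],[-0.06,0,0,0,0.6]]' 25
python3 -m creep '[[-0.05,0,0,0,0.6],[-0.08,0,-0.04,0,0.6],[-0.08,0,-0.08,0,0.6],[-0.08,0,-0.12,0,0.6],[-0.08,0,-0.12,0,0.6]]' 25
python3 st.py
python3 - <<'E'
from h import *
for n,b in(('top',(140,210,310,400)),('side',(150,220,280,370))):
    d=grab(n,n+'10');a=d['image'][b[0]:b[1],b[2]:b[3],::-1];cv2.imwrite(f'pics/{n}10z.png',cv2.resize(a,None,fx=8,fy=8,interpolation=cv2.INTER_NEAREST))
E
python3 scr.py 10
```

```text
time: 20.05
ee_pos: [495.5, 88.5, 123.9]
ee_rot: [0.011, 0.707, -0.01, 0.707]
wrist_force: [0.5, 3.3, 5.1]
finger_gap: 48.1
time: 20.55
ee_pos: [493.7, 87.8, 181.7]
ee_rot: [0.01, 0.709, -0.011, 0.705]
wrist_force: [1.1, 0.1, -0.1]
finger_gap: 74.9
time: 21.05
ee_pos: [372.4, 91.8, 263.9]
ee_rot: [0.01, 0.707, -0.01, 0.707]
wrist_force: [0.7, 0.1, 0.0]
finger_gap: 75.3
t 21.05 tcp [372.4  91.8 263.9] gap 75.3 F [0.7 0.1 0. ] q6 -1.4
[[0.001, 0.029, 1.0], [-0.0, 1.0, -0.029], [-1.0, -0.0, 0.001]]
jaw angle rel ey deg -8.9
10 406 [-81.6, -0.6, 12.7] cap 83 [-3.3, 2.2, 12.5] 151.49710664705063
```

View pics/top10z.png

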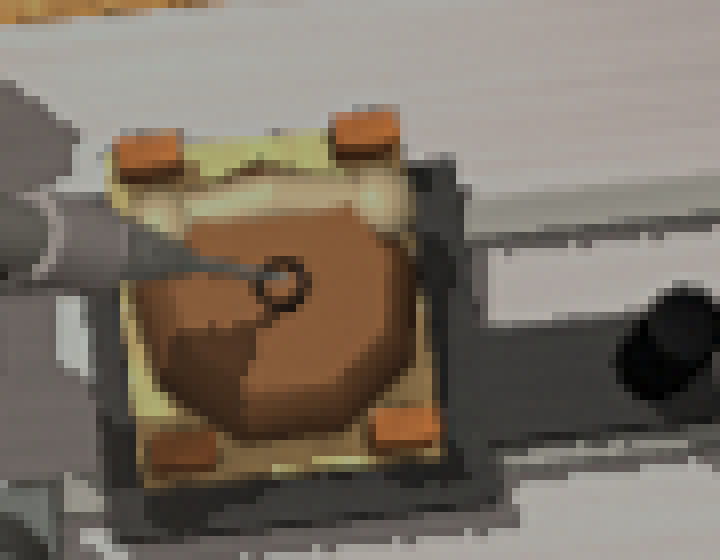

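View pics/side10z.png

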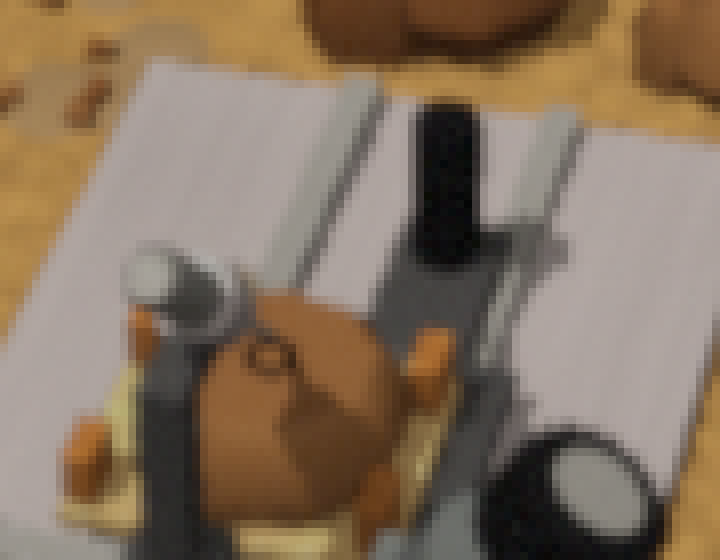

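Run:
```python
from h import *
from st import ex,ey
d=dict(np.load('top10.npz'))
tip=onz(d,310+287/8-.5,140+276.5/8-.5,87);ring=onz(d,310+283/8-.5,140+284/8-.5,78)
print(tip,ring,(ring-tip)@ex,(ring-tip)@ey,np.linalg.norm((ring-tip)[:2]))
s=dict(np.load('side10.npz')); r=onz(s,280+270/8-.5,150+355/8-.5,78); O=np.array([630,-44,0]);print('side ring',(r-O)@ex,(r-O)@ey)
print('expected tip pixel if over ring',proj(d,[ring[0],ring[1],87]))
print(d['image'].astype(int).sum(2)[169:182,338:352])
for n in('top0','top10'):pass
d0=dict(np.load('top0.npz'))
dif=np.abs(d['image'].astype(int)-d0['image']).sum(2)>60
print('changed px near jar',dif[150:190,235:272].sum(),'rocks/bone',dif[135:270,425:490].sum(),'brush',dif[240:262,342:412].sum(),'hammer',dif[160:240,205:238].sum())
```

```text
[632.15438021  -6.1780306   87.        ] [632.03884302  -5.54658374  78.        ] -0.03548487066800217 0.6409483646045857 0.6419298888006522
side ring 6.963522633100247 39.455532646503954
expected tip pixel if over ring [345.12507907 174.10269815]
[[283 280 279 282 283 282 279 283 283 282 278 278 278 278]
 [284 282 280 283 280 283 282 282 282 280 280 279 279 277]
 [287 284 282 282 285 286 291 291 291 287 281 280 279 279]
 [248 249 280 285 291 219 152 134 149 217 277 281 277 278]
 [244 254 284 281 237 137 144 183 100 123 268 284 281 278]
 [240 232 224 232 190 209 265 317 279 155 170 270 282 278]
 [275 278 280 190 116 264 292 303 301 171 133 264 281 278]
 [286 284 290 218 101 211 286 295 223 118 184 273 281 282]
 [285 286 286 281 169 132 180 166 110  82 251 283 280 281]
 [283 284 286 289 280 161  91  72  65 238 283 281 280 279]
 [287 288 291 297 223 161 143 247 263 284 285 282 277 280]
 [295 221 193 196 166 155 250 286 289 284 282 282 280 280]
 [203 172 164 162 254 270 285 284 282 283 280 282 282 280]]
changed px near jar 0 rocks/bone 10 brush 3 hammer 0
```

```bash
python3 -c "
from workcell import bot
o=bot.get_obs();print(o['time'],o['qvel'].round(4));print(bot.finish_job())"
```

```text
21.15 [-0.0076  0.0469 -0.0275 -0.0001 -0.0018 -0.0003]
the job is handed in; nothing more can be done
None
```

The needle's tip now stands over the inside of the ring, and I handed the job in at 21.2 s. The system gives no verdict, so the result below rests on my own camera checks.

**What I did:** I turned the knob clockwise in three strokes of about 50° and, at the end, a short one of about 19°. That moved the needle about 33 mm along +x. Between the long and short strokes I slid the carriage about 51 mm towards +y, gripping its post. I then released everything and backed the arm away.

**Last checks:**
- **Top camera:** after correcting for the tip being higher than the ring, the tip is about 0.6 mm from the ring's centre; the limit is 6 mm. I put the error on this at about 2 mm.
- **Side camera:** the scribe blocks its view of the tip. Using the scribe's axis instead, it agrees to about 1 mm.
- **Bystanders:** the top pictures before and after show almost no change around the jar, hammer, rocks, bone and brush.

**What disagreed or went differently:**
- **Knob slip:** the tool could only point straight down, so the knob slipped in the grip. Each 50° stroke gave about 9.5 mm instead of 16 mm, so I judged the travel from the pictures.
- **Tip position:** the tip measured at y of about 37–40 mm from the middle of the plate, not the stated 30 mm. I took this to mean the stand's origin is not exactly at the plate's middle, and relied only on the tip-to-ring distance.
- **Tip before the last carriage move:** the visible tip, its shadow and the side view differed by 2–4 mm in y. I chose a compromise, and the final top view confirmed it.

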